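# Clamp an offcut with the knob under the fixture's plate

## Task

Lay the larger loose pine offcut flat on the plate of the low clamping fixture, centred between the steel jaw and the fence behind it. Then turn the cross-shaped knob under the plate until the jaw holds the offcut squarely and firmly against the fence, feeling for the point where the knob stiffens and forcing nothing, since the pine bruises. Work the jaw only by its knob, let go, and leave everything else on the bench where it is.

Things in the scene. Friction and masses are not known exactly. Their poses are not given: they have to be found in the camera images.
- offcut: Plain pine offcut, a loose block 45 x 130 x 18 mm, 0.06 kg, lying flat on the bench to the right of the fixture. Origin: centre of its underside; x across its 45 mm width, y along its 130 mm length, z up. Its length points roughly away from the robot.
- clamp_base: Clamping fixture fixed to the bench: aluminium plate 158 (x) x 170 (y) x 12 mm on two side cheeks. Origin: on the knob's vertical axis at bench height; x from the plate's front edge to its back, y left along the edge, z up. In this frame the plate spans x -18 to 140, z 50 to 62 mm; the cheeks are at y +-73 to 85, x 20 to 140 mm, with feet 6 mm thick out to y +-105 mm.
- bed (a point): Middle of the place for the offcut, on the plate's top, 66 mm behind the knob's axis on the centre line; axes as clamp_base. The offcut lies here with its length along y, its middle within 25 mm of the centre line. Jaw and fence are narrow, so its ends stick out freely 45 mm either side: room for fingers, for instance 42 mm from its middle.
- fence_line (a point): Centre line of the plate, on its top, 101 mm behind the knob's axis: mean place of the back fence, a fixed steel angle 40 mm wide (y) with an upright 12 mm thick and 20 mm tall whose face looks to -x. It is bolted in slots: its face is anywhere from 8 mm before to 8 mm behind this point.
- jaw: Steel jaw on the plate, 36 wide (y), 22 mm deep with its carriage, top at z = 82 mm. Axes as clamp_base; origin at bench height under the middle of its unloaded face, which looks to +x. At the start the face is 30 to 36 mm behind the knob's axis, the gap to the fence 57 to 79 mm. The knob moves it 12 mm per rad; its face is sprung, 20 N per mm. The robot must not push it directly.
- cross_knob: Knob hanging under the plate on a vertical axis 18 mm behind its front edge: black hub 32 mm across and four straight steel arms 12 mm thick at 90 degrees, each with a black 18 mm ball centred 60 mm from the axis. Origin: on the axis at bench height; arms along its own +x, -x, +y, -y, their centre line 30 mm above the bench. One or two arms always stick out before the edge, up to 51 mm.
- knob_axis (a point): Point on the knob's axis at the height of its arms, fixed. Seen from above the knob turns counter-clockwise to close the jaw: push arms in front of the edge to the right (-y of clamp_base) with closed fingertips let down before the edge. It has about 1.0 to 2.9 rad to go until the offcut is gripped, so two or three pushes on successive arms; it stays where it is left.
- front_edge (a point): Middle of the plate's front top edge; below it is open. Knob by feel: friction 0.15 N m (about 3 N at 48 mm from the axis); once jaw, offcut and fence touch, torque rises by 0.12 N m per 10 N of grip (0.29 N m per 0.1 rad). 0.32 to 0.4 N m (7 to 8 N at 48 mm) is firm; 0.57 N m (12 N at 48 mm) crushes the pine (35 N at the jaw). Friction holds the grip after letting go.
- small_offcut: Bystander: smaller pine offcut, 30 x 90 x 20 mm, loose. Origin: centre of its underside.
- can: Bystander: dark metal can, 66 mm diameter, 85 mm tall, open on top, loose. Origin: centre of its underside.
- coupling: Bystander: grey pipe coupling, 94 mm diameter, 63 mm tall, loose. Origin: centre of its underside.
- pencil: Bystander: flat carpenter's pencil, 15 x 159 x 8 mm, loose. Origin: centre of its underside.
- nut: Bystander: hexagon nut, 18 x 21 x 10 mm, loose. Origin: centre of its underside.

How it is judged:
By the outcome, as a careful person would: the job done as asked, in the order asked, and still so for the second after the job is handed in, with the robot touching nothing.
It also fails if it takes over 72 s, if anything falls off the work surface, if the arm or the gripper's body presses on something with over 40 N, if the wrist force passes 120 N, or if a joint passes its speed limit or range.

## Robot

A 6-joint arm with a two-finger parallel gripper is mounted at the origin on a cart in front of the work surface, level with it; the furniture and walls round the work are solid. World frame = base frame: x ahead of the robot, y to its left, z up, the work surface at z = 0. Lengths are in m, angles in degrees, forces in N, time in s.
With the tool pointing down it reaches from about 0.375 to 0.9 m from the base axis. Payload 3.1 kg.
Tool frame: the origin (TCP) lies midway between the tips of the shut fingers; the grasp point (between the pads) lies 19 mm behind it; z points along the fingers, y is the line along which they close (so a half turn about z gives the same grasp; the last joint's range is limited). The gripper opens to 87 mm and grips with 3 to 60 N. Pads are 19 mm wide; open, the fingers measure 117 mm over their backs; the gripper's body (75 mm by 190 mm) begins 51 mm behind the grasp point.
Start: joints at [-82.42, 30.224, 82.088, -0, 67.689, -10.227], TCP at [0.191, -0.595, 0.223] pointing down, gripper open.
Joint ranges: [-176.69, 176.69], [-43.24, 126.21], [12.49, 139.97], [-82, 262], [0, 151.66], [-163.58, 163.58]. Speed limits (degrees/s): [159.86, 159.86, 180, 180, 180, 180].

## Interface

Orientations are given as a 3x3 rotation matrix whose columns are the frame's x, y, z axes.
In Python, from rig import bot gives the robot as it stands.
- The arm moves only by the shell command python3 steer.py 'ROWS'. ROWS is rows parted by semicolons, their numbers by spaces, 1 to 20 of them, each of 7 numbers: dx, dy, dz in m, then a rotation vector rx, ry, rz in degrees, then the opening from 0.0 (shut) to 1.0 (fully open); each row is the pose to reach, as a shift and turn from the pose commanded when the command began, along the tool's axes at that moment; what a row does not reach only later rows make up. A row lasts 1/10 s, in which the tool goes at most 0.05 m and 8.59 degrees, less where a joint would pass 70% of its speed; a pose out of reach is approached as far as the arm can. The fingers move at their own pace and stop on an object; the grip force is fixed at half the most. Time passes only in rows, so rows that do not move let the fingers close. It prints the time, the measured TCP pose, the force, the opening and the grip force at its end.
- bot.read_state(): the state, without advancing time (a new reading comes with each control period).
- bot.capture(name): name is "side" or "top" or "wrist"; returns a dict with "color" (384x512x3 uint8, red, green, blue), "K" (3x3 intrinsics, pixels), "view" (4x4, takes a point from world to camera coordinates); the wrist camera has in their place "mount" (4x4, takes a point from camera to tool coordinates, whose origin is the TCP and whose axes are the flange's). Camera axes: x right, y up, looking along -z (the intrinsics and any distortion apply to the point x, -y, -z); pixel columns grow to the right and rows downward; lengths in m; the calibration is good to about 2 mm. A picture is of the moment at which its call begins: read the wrist's pose just before it. There is no depth.
- bot.hand_in(): hands the job in; it is judged then, once.
The state is a dict: "time_s": time; "joint_positions": joint angles; "qvel": joint speeds; "tau": joint torques, N m; "position": TCP position; "tcp_rot": TCP orientation; "force": force on the tool from outside, world axes, zero at the start; "moment": the same for the moment, N m; "opening": opening from 0.0 (shut) to 1.0 (fully open); "grasp_force": force on a finger pad.
Only numpy, scipy, OpenCV 4.12 (cv2) and the standard library are available. Lean on these libraries where they do the work, as an engineer would, in place of code of your own. Each camera call takes 0.05 s, during which the arm holds its last target. There are 200 camera calls.

## Working session

There is one attempt and no reset: what is moved stays moved. The work goes in short steps, Python scripts to look and compute and a shell command to move; the robot and the scene stay as the last step left them, time stands still between calls to the robot, and variables do not carry over. Pictures are saved under pics/ and viewed, at most 11 in all, crops included, and the job is handed in when it is done.

```bash
ls; mkdir -p pics; python3 - <<'E'
from rig import bot
import cv2,numpy as np
s=bot.read_state();print(s)
for n in("top","side"):
    c=bot.capture(n);cv2.imwrite(f"pics/{n}1.png",cv2.cvtColor(c["color"],cv2.COLOR_RGB2BGR));print(n,c["K"],c["view"],[k for k in c])
E
```

```text
pics
rig.py
steer.py
{'time_s': 0.0, 'joint_positions': array([-8.24182099e+01,  3.02791733e+01,  8.21568104e+01, -1.69209090e-03,
        6.76887568e+01, -1.02275620e+01]), 'qvel': array([ 0.07417941,  0.05361581, -0.0332421 ,  0.01059233, -0.04279284,
       -0.01743807]), 'tau': array([-2.90528851e-04, -4.40041351e+01, -1.76591778e+01,  6.31905673e-02,
        5.82204515e-02, -1.74255647e-04]), 'position': array([ 0.19107515, -0.59430211,  0.22156706]), 'tcp_rot': array([[ 9.52076101e-01,  3.05861079e-01, -3.14336257e-04],
       [ 3.05861029e-01, -9.52073731e-01,  2.15449185e-03],
       [ 3.59703908e-04, -2.14738341e-03, -9.99997630e-01]]), 'force': array([ 0.55670421, -0.10221725,  0.13491049]), 'moment': array([-0.0077944 ,  0.02620875,  0.03131195]), 'grasp_force': 0.0, 'opening': 1.0055072438391206}
top [[364.67860404   0.         256.56687356]
 [  0.         364.67860404 187.95713567]
 [  0.           0.           1.        ]] [[-0.02381655 -0.99873324 -0.04432477  0.08966918]
 [ 0.98075713 -0.03193575  0.19260207 -0.54402691]
 [-0.19377363 -0.03888472  0.98027535 -0.81666265]
 [ 0.          0.          0.          1.        ]] ['color', 'K', 'view']
side [[458.45242618   0.         254.76264102]
 [  0.         458.45242618 195.57276127]
 [  0.           0.           1.        ]] [[ 0.95949498  0.28166512  0.00584368 -0.56072155]
 [-0.20044382  0.66794431  0.71670961 -0.00139716]
 [ 0.19796885 -0.6888506   0.69734725 -1.00365955]
 [ 0.          0.          0.          1.        ]] ['color', 'K', 'view']
```

View pics/top1.png

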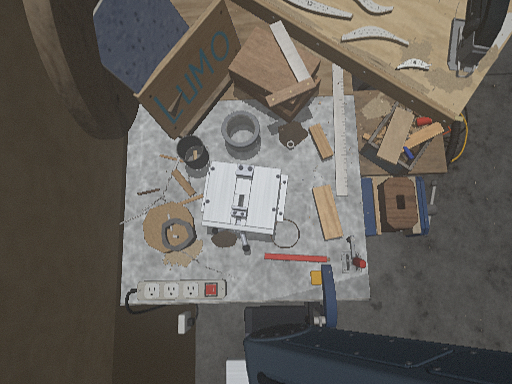

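View pics/side1.png

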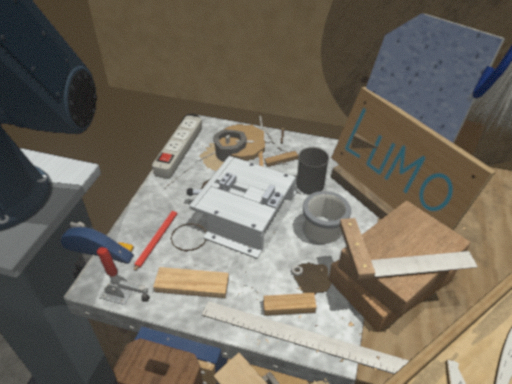

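Top: the larger offcut is at about (327,212), the plate at (245,200) and the knob at (245,243). Side: the offcut is at (190,282) and the fixture at (245,205). I'll zoom in on both.

```bash
python3 - <<'E'
import cv2
a=cv2.imread("pics/top1.png")[155:265,190:350];cv2.imwrite("pics/top1z.png",cv2.resize(a,None,fx=5,fy=5,interpolation=cv2.INTER_CUBIC))
a=cv2.imread("pics/side1.png")[150:305,140:305];cv2.imwrite("pics/side1z.png",cv2.resize(a,None,fx=3.8,fy=3.8,interpolation=cv2.INTER_CUBIC))
E
```

```text
(no output)
```

View pics/top1z.png

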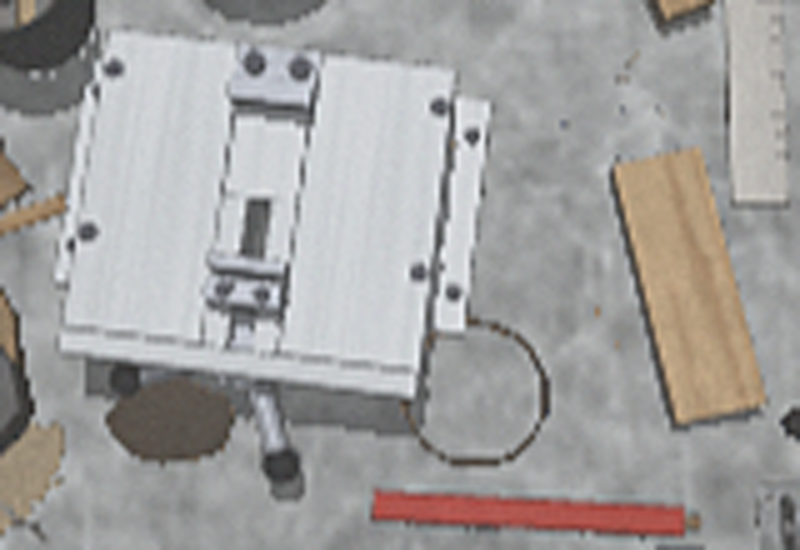

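View pics/side1z.png

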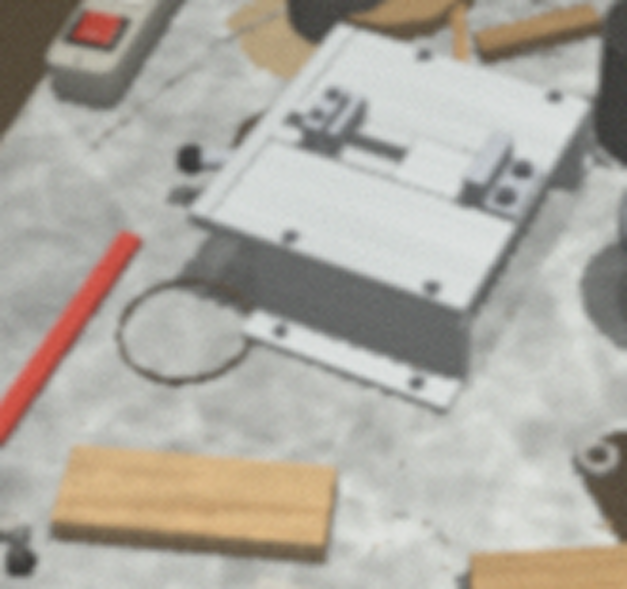

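Top zoom: plate corners are about (110,30), (455,68), (412,397) and (60,350). The knob's front ball is at (282,465). Offcut top corners are about (612,168), (702,150), (765,405) and (678,420). Side zoom: plate corners are about (190,215), (345,25), (590,100) and (470,305), ball at (190,158), and offcut top corners (72,447), (337,467), (328,548) and (52,525).

```bash
cat > geo.py <<'E'
import numpy as np,cv2
from scipy.optimize import least_squares
from rig import bot
F=np.diag([1.,-1,-1])
def P(K,V): return K@F@V[:3]           # world->pixel
def proj(M,X):
    h=np.c_[np.atleast_2d(X),np.ones(len(np.atleast_2d(X)))]@M.T; return h[:,:2]/h[:,2:]
def tri(M1,p1,M2,p2):
    X=cv2.triangulatePoints(M1,M2,np.float64(p1).T,np.float64(p2).T); return (X[:3]/X[3]).T
def atz(M,p,z):                         # pixel ray meets plane z
    return np.array([cv2.convertPointsFromHomogeneous((np.linalg.inv(M[:,[0,1,3]]+np.c_[0*M[:,:2],M[:,2]*z])@[u,v,1.])[None])[0,0] for u,v in p])
def pose2(xyt,L):
    x,y,t=xyt;c,s=np.cos(t),np.sin(t);L=np.atleast_2d(L)
    return np.c_[x+c*L[:,0]-s*L[:,1],y+s*L[:,0]+c*L[:,1],L[:,2]]
def fit(L,views,x0):
    f=lambda p:np.concatenate([(proj(M,pose2(p,L))-q).ravel() for M,q in views])
    r=least_squares(f,x0,loss="soft_l1");return r.x,np.abs(r.fun).reshape(-1,2)
def wristM():
    s=bot.read_state();c=bot.capture("wrist");T=np.eye(4);T[:3,:3]=s["tcp_rot"];T[:3,3]=s["position"]
    return P(c["K"],np.linalg.inv(T@c["mount"])),c["color"]
E
python3 - <<'E'
from geo import *
M={}
for n in("top","side"):
    c=bot.capture(n);M[n]=P(c["K"],c["view"])
np.savez("cams.npz",**M)
t=lambda q:(np.float64(q)+.5)/5-.5+[190,155]
s=lambda q:(np.float64(q)+.5)/3.8-.5+[140,150]
# FL,BL,BR,FR
tp=t([(60,350),(110,30),(455,68),(412,397)]);sp=s([(345,25),(590,100),(470,305),(190,215)])
print(tri(M["top"],tp,M["side"],sp).round(4))
L=np.array([(-18,85,62),(140,85,62),(140,-85,62),(-18,-85,62)])/1e3
b,r=fit(L,[(M["top"],tp),(M["side"],sp)],[.5,0,0.]);print("base",b,np.degrees(b[2]));print(r.round(1))
# offcut: nearL,farL,farR,nearR
tp=t([(678,420),(612,168),(702,150),(765,405)]);sp=s([(72,447),(337,467),(328,548),(52,525)])
# correspondence left side (y+) is upper in side
print(tri(M["top"],tp,M["side"],sp).round(4))
L=np.array([(-22.5,-65,18),(-22.5,65,18),(22.5,65,18),(22.5,-65,18)])/1e3
o,r=fit(L,[(M["top"],tp),(M["side"],sp)],[.5,-.2,-1.5]);print("off",o,np.degrees(o[2]));print(r.round(1))
k=tri(M["top"],t([(282,463)]),M["side"],s([(188,158)]));print("ball",k)
c,s_=np.cos(b[2]),np.sin(b[2]);d=k[0,:2]-b[:2];print("ball in base",np.array([[c,s_],[-s_,c]])@d*1e3)
E
```

```text
[[0.465  0.207  0.0596]
 [0.6175 0.182  0.0621]
 [0.5938 0.0168 0.0624]
 [0.4369 0.0416 0.0558]]
base [ 0.46786062  0.11986839 -0.1466102 ] -8.400145594448718
[[0.8 0.3]
 [0.9 1.1]
 [0.  1.1]
 [1.1 1. ]
 [2.2 0.7]
 [0.3 0.1]
 [1.1 1. ]
 [0.9 0.9]]
[[ 0.4242 -0.0868  0.0163]
 [ 0.5505 -0.061   0.0153]
 [ 0.56   -0.1054  0.0137]
 [ 0.4318 -0.1288  0.0121]]
off [ 0.49249528 -0.09657496 -1.37878712] -78.99868261898713
[[0.1 0.1]
 [0.2 1.4]
 [0.1 1.7]
 [1.  1.2]
 [0.1 0.5]
 [0.  0.1]
 [1.1 0.6]
 [1.  0.6]]
ball [[0.40829468 0.10403571 0.03201076]]
ball in base [-56.61399105 -24.36455146]
```

```bash
cat >> geo.py <<'E'
from scipy.spatial.transform import Rotation as Ro
def to(xyz,ang):   # tool shift & turn to pointing down, tool y at world angle ang (deg)
    s=bot.read_state();R=s["tcp_rot"];a=np.radians(ang)
    y=np.array([np.cos(a),np.sin(a),0]);z=np.array([0,0,-1.]);G=np.c_[np.cross(y,z),y,z]
    print("t",round(s["time_s"],2),"shift",(R.T@(np.array(xyz)-s["position"])).round(4),"turn",np.degrees(Ro.from_matrix(R.T@G).as_rotvec()).round(2))
E
python3 - <<'E'
from geo import *
to([.533,-.0885,.20],-79)
M=np.load("cams.npz")
print(atz(M["top"],[(178,237),(195,237)],.02))
E
```

```text
t 0.2 shift [ 0.4803 -0.3772  0.0226] turn [-0.08 -0.01  6.81]
[[0.43724057 0.27095479]
 [0.43612822 0.2290198 ]]
```

```bash
R='0.480 -0.377 0.023 0 0 6.8 1'; python3 steer.py '0.48 -0.377 0.023 0 0 6.8 1;0.48 -0.377 0.023 0 0 6.8 1;0.48 -0.377 0.023 0 0 6.8 1;0.48 -0.377 0.023 0 0 6.8 1;0.48 -0.377 0.023 0 0 6.8 1;0.48 -0.377 0.023 0 0 6.8 1;0.48 -0.377 0.023 0 0 6.8 1;0.48 -0.377 0.023 0 0 6.8 1;0.48 -0.377 0.023 0 0 6.8 1;0.48 -0.377 0.023 0 0 6.8 1;0.48 -0.377 0.023 0 0 6.8 1;0.48 -0.377 0.023 0 0 6.8 1;0.48 -0.377 0.023 0 0 6.8 1;0.48 -0.377 0.023 0 0 6.8 1;0.48 -0.377 0.023 0 0 6.8 1;0.48 -0.377 0.023 0 0 6.8 1;0.48 -0.377 0.023 0 0 6.8 1' && python3 - <<'E'
from geo import *
M,im=wristM();np.save("w1.npy",M);cv2.imwrite("pics/w1.png",cv2.cvtColor(im,cv2.COLOR_RGB2BGR))
to([.533,-.0885,.20],-79)
E
```

```text
time_s: 1.9
position: [0.5322, -0.0908, 0.1996]
tcp_rot: [[0.982, 0.188, -0.0], [0.188, -0.982, -0.0], [-0.0, 0.0, -1.0]]
force: [0.3, -0.3, -0.4]
opening: 1.0
grasp_force: 0.0
t 1.95 shift [ 0.0011 -0.002  -0.0004] turn [ 0.    0.01 -0.13]
```

View pics/w1.png

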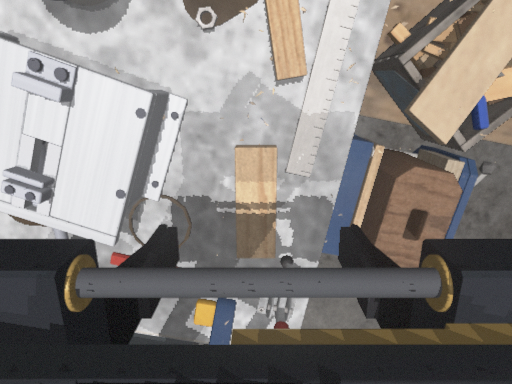

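The wrist view shows the offcut's far corners at (235,146) and (277,146) and its near end at about row 258. Plate corners are at about (156,93) and (113,240), the fence face at about (10–75, 95), and the jaw face at about (3–52, 175).

```bash
python3 - <<'E'
from geo import *
C=np.load("cams.npz");W=np.load("w1.npy")
t=lambda q:(np.float64(q)+.5)/5-.5+[190,155]
s=lambda q:(np.float64(q)+.5)/3.8-.5+[140,150]
w=np.float64([(235,258),(235,146),(277,146),(276,258)])
tp=t([(678,420),(612,168),(702,150),(765,405)]);sp=s([(72,447),(337,467),(328,548),(52,525)])
print("wrist atz",atz(W,w,.018).round(4).tolist());print("tri w/side",tri(W,w,C["side"],sp).round(4).tolist())
L=np.array([(-22.5,-65,18),(-22.5,65,18),(22.5,65,18),(22.5,-65,18)])/1e3
for v in([(C["top"],tp),(C["side"],sp),(W,w)],[(W,w)]):
    o,r=fit(L,v,[.5,-.1,-1.4]);print("off",o,np.degrees(o[2]),r.mean(0).round(2))
m,a=o[:2],o[2]
print("wrist plate",atz(W,[(156,93),(113,240)],.062))
E
```

```text
wrist atz [[0.4229, -0.0834], [0.5514, -0.0614], [0.5597, -0.1045], [0.4319, -0.13]]
tri w/side [[0.4215, -0.0837, 0.0122], [0.5515, -0.0613, 0.0164], [0.5609, -0.1045, 0.014], [0.4333, -0.1304, 0.0163]]
off [ 0.49175548 -0.09549902 -1.38244227] -79.20810722781019 [0.62 0.69]
off [ 0.49152952 -0.09486422 -1.38583817] -79.4026779668575 [0.8  0.13]
wrist plate [[0.59168618 0.01221373]
 [0.4437616  0.03993903]]
```

```bash
python3 steer.py '0.0015 -0.003 0.05 0 0 0 1;0.0015 -0.003 0.1 0 0 0 1;0.0015 -0.003 0.15 0 0 0 1;0.0015 -0.003 0.175 0 0 0 1;0.0015 -0.003 0.19 0 0 0 1;0.0015 -0.003 0.196 0 0 0 1;0.0015 -0.003 0.196 0 0 0 1;0.0015 -0.003 0.196 0 0 0 1' && python3 steer.py '0 0 0 0 0 0 0;0 0 0 0 0 0 0;0 0 0 0 0 0 0;0 0 0 0 0 0 0;0 0 0 0 0 0 0;0 0 0 0 0 0 0;0 0 0 0 0 0 0;0 0 0 0 0 0 0;0 0 0 0 0 0 0;0 0 0 0 0 0 0'
```

```text
time_s: 2.75
position: [0.5321, -0.0865, 0.0053]
tcp_rot: [[0.982, 0.189, -0.003], [0.189, -0.982, 0.0], [-0.002, -0.001, -1.0]]
force: [-5.6, 0.7, 14.8]
opening: 1.0
grasp_force: 7.0
time_s: 3.75
position: [0.5344, -0.087, 0.0041]
tcp_rot: [[0.982, 0.191, 0.001], [0.191, -0.982, -0.001], [0.001, 0.001, -1.0]]
force: [-0.7, -3.6, 6.9]
opening: 0.512
grasp_force: 30.0
```

```bash
python3 steer.py '0 0 -0.02 0 0 0 0;0 0 -0.05 0 0 0 0;0 0 -0.09 0 0 0 0;0 0 -0.13 0 0 0 0;0.001 -0.02 -0.16 0 0 -8 0;0.002 -0.04 -0.19 0 0 -16 0;0.003 -0.06 -0.22 0 0 -24 0;0.004 -0.08 -0.24 0 0 -32 0;0.004 -0.1 -0.246 0 0 -40 0;0.004 -0.12 -0.246 0 0 -48 0;0.004 -0.12 -0.246 0 0 -56 0;0.004 -0.12 -0.246 0 0 -64 0;0.004 -0.12 -0.246 0 0 -70.4 0;0.004 -0.12 -0.246 0 0 -70.4 0;0.004 -0.12 -0.246 0 0 -70.4 0;0.004 -0.12 -0.246 0 0 -70.4 0' && python3 - <<'E'
from geo import *
M,im=wristM();np.save("w2.npy",M);cv2.imwrite("pics/w2.png",cv2.resize(cv2.cvtColor(im,cv2.COLOR_RGB2BGR),(800,600),interpolation=cv2.INTER_CUBIC))
E
```

```text
time_s: 5.35
position: [0.5143, 0.0326, 0.2491]
tcp_rot: [[0.151, 0.989, -0.001], [0.989, -0.151, 0.0], [0.0, -0.001, -1.0]]
force: [-0.2, 0.1, -0.2]
opening: 0.514
grasp_force: 30.0
```

View pics/w2.png

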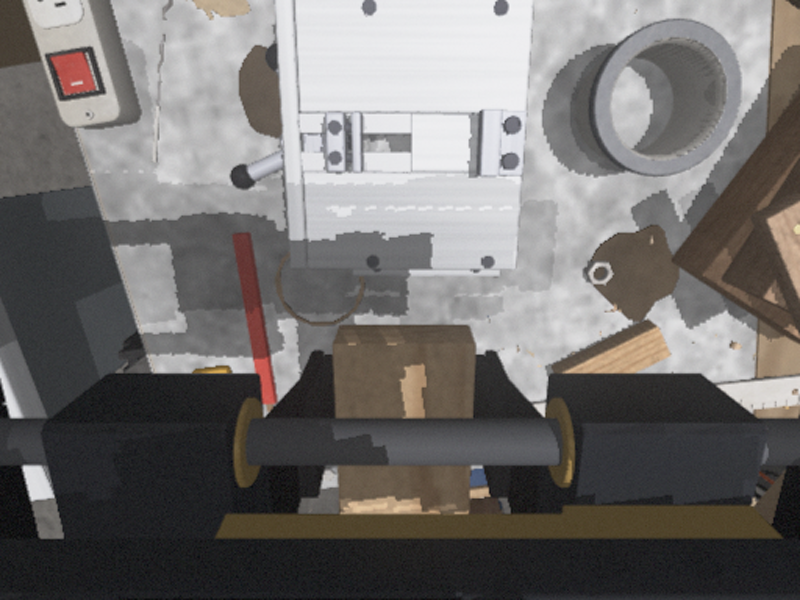

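The view shows the plate's right corners at (290,268) and (516,268). The fence face's top edge is at x≈482 (rows 108–176), the jaw face at x≈361 (rows 112–173), and the ball at (242,176). The block sits square in the fingers.

```bash
python3 - <<'E'
from geo import *
C=np.load("cams.npz");W=np.load("w2.npy");W1=np.load("w1.npy")
t=lambda q:(np.float64(q)+.5)/5-.5+[190,155]
s=lambda q:(np.float64(q)+.5)/3.8-.5+[140,150]
w=lambda q:(np.float64(q)+.5)/1.5625-.5
tp=t([(60,350),(110,30),(455,68),(412,397)]);sp=s([(345,25),(590,100),(470,305),(190,215)])
L=np.array([(-18,85,62),(140,85,62),(140,-85,62),(-18,-85,62)])/1e3
wp=w([(290,268),(516,268)]);fp=w([(482,108),(482,176)]);jp=w([(361,112),(361,173)])
def res(p,parts=0):
    b=p[:3];r=[(proj(W,pose2(b,L[[3,2]]))-wp)*2]
    r+=[(proj(W,pose2(b,[(p[3],.02,.082),(p[3],-.02,.082)]))-fp)*2,(proj(W,pose2(b,[(p[4],.018,.082),(p[4],-.018,.082)]))-jp)*2]
    r+=[proj(C["top"],pose2(b,L))-tp,proj(C["side"],pose2(b,L))-sp]
    return np.concatenate([x.ravel() for x in r])
r=least_squares(res,[.468,.12,-.15,.101,.033],loss="soft_l1");p=r.x
print("base",p.round(4),np.degrees(p[2]).round(2));print(res(p).reshape(-1,2).round(1).tolist())
print("wrist corners atz",atz(W,wp,.062).round(4).tolist(),"fence base",atz(W,w([(470,108),(470,176)]),.062).round(4).tolist())
np.save("base.npy",p)
bl=tri(W,w([(242,176)]),C["side"],s([(188,158)]))[0];print("ball",bl)
bl2=np.r_[atz(W,w([(242,176)]),.03)[0],.03]
for q in(bl,bl2):
    d=Ro.from_euler("z",-p[2]).apply(q-np.r_[p[:2],0])*1e3;print(d,np.hypot(*d[:2]),np.degrees(np.arctan2(d[1],d[0])))
# block in tool frame: edges
e=atz(W,w([(335,347),(475,347),]),bot.read_state()["position"][2]+.015);print("block end top",e)
mid=(p[3]+p[4])/2;print("gap",p[3]-p[4],"mid",mid)
to(pose2(p[:3],[(mid,.042,.12)])[0],np.degrees(p[2]))
E
```

```text
base [ 0.4664  0.1209 -0.1529  0.1088  0.035 ] -8.76
[[-0.2, 2.2], [1.4, 2.8], [1.7, -0.3], [-2.0, 0.1], [-0.8, -1.2], [0.9, -0.5], [-1.2, 0.1], [-1.0, -0.7], [-0.1, -0.3], [0.6, -0.1], [-2.4, -1.1], [-0.2, -0.3], [-2.2, 0.7], [-1.6, -1.6]]
wrist corners atz [[0.436, 0.0408], [0.5912, 0.0173]] fence base [[0.5716, 0.126], [0.5668, 0.084]]
ball [0.40758854 0.10619952 0.02986305]
[-55.85767149 -23.48493645  29.86304769] 60.59390814587261 -157.19604826484363
[-55.58007169 -23.38279181  30.        ] 60.29841889825628 -157.18328584435267
block end top [[0.4974088  0.05563695]
 [0.53957302 0.04924053]]
gap 0.07380627673247434 mid 0.07192186475961167
t 5.4 shift [0.1219 0.0113 0.1293] turn [-0.06 -0.01  0.09]
```

```bash
python3 steer.py '0.05 0.004 0 0 0 0 0;0.1 0.008 0.03 0 0 0 0;0.124 0.0093 0.07 0 0 0 0;0.124 0.0093 0.11 0 0 0 0;0.124 0.0093 0.14 0 0 0 0;0.124 0.0093 0.16 0 0 0 0;0.124 0.0093 0.17 0 0 0 0;0.124 0.0093 0.175 0 0 0 0;0.124 0.0093 0.178 0 0 0 0;0.124 0.0093 0.178 0 0 0 0' && python3 - <<'E'
from geo import *
p=np.load("base.npy");to(pose2(p[:3],[(.070,.044,.066)])[0],np.degrees(p[2]))
M,im=wristM();c=bot.capture("side")["color"]
a=cv2.resize(im[:,:,::-1],(512,384));b=cv2.resize(c[150:270,180:305][:,:,::-1],(400,384),interpolation=cv2.INTER_CUBIC)
cv2.imwrite("pics/p1.png",cv2.resize(np.hstack([a,b]),(800,337)))
E
```

```text
time_s: 6.4
position: [0.5432, 0.1537, 0.0722]
tcp_rot: [[0.15, 0.989, 0.001], [0.989, -0.15, 0.0], [0.0, 0.001, -1.0]]
force: [-0.6, -0.5, -0.7]
opening: 0.515
grasp_force: 30.0
t 6.4 shift [-0.0001 -0.0009  0.0062] turn [ 0.08 -0.02  0.15]
```

View pics/p1.png

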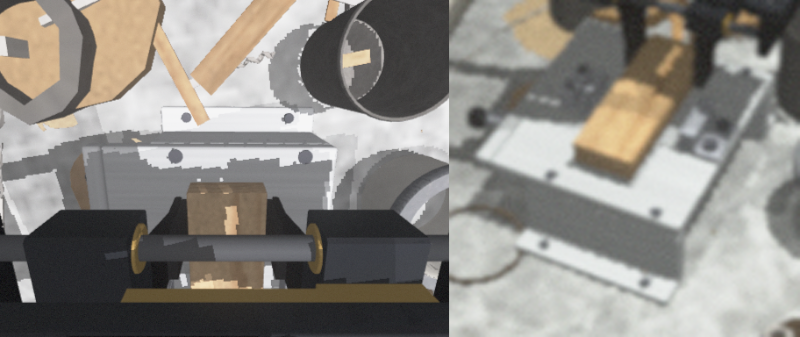

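The block hovers square between the jaw and the fence, just above the plate. Next I lower it gently.

```bash
python3 steer.py '0 -0.001 0.002 0 0 0 0;0 -0.001 0.004 0 0 0 0;0 -0.001 0.005 0 0 0 0;0 -0.001 0.005 0 0 0 0'
```

```text
time_s: 6.9
position: [0.5414, 0.1539, 0.0665]
tcp_rot: [[0.149, 0.989, -0.0], [0.989, -0.149, 0.0], [-0.0, -0.0, -1.0]]
force: [0.1, -0.5, -0.3]
opening: 0.512
grasp_force: 30.0
```

```bash
python3 steer.py '0 0 0.001 0 0 0 0;0 0 0.001 0 0 0 0' ; python3 steer.py '0 0 0.001 0 0 0 0;0 0 0.001 0 0 0 0'
```

```text
time_s: 7.1
position: [0.5415, 0.1539, 0.0661]
tcp_rot: [[0.149, 0.989, 0.0], [0.989, -0.149, -0.0], [0.0, 0.0, -1.0]]
force: [-2.1, -0.6, 3.9]
opening: 0.515
grasp_force: 30.0
time_s: 7.3
position: [0.5416, 0.1539, 0.0661]
tcp_rot: [[0.149, 0.989, 0.001], [0.989, -0.149, -0.0], [0.0, 0.001, -1.0]]
force: [-3.4, -0.9, 11.8]
opening: 0.516
grasp_force: 30.0
```

Contact is felt, so I ease off, open and rise.

```bash
python3 steer.py '0 0 -0.001 0 0 0 0;0 0 -0.001 0 0 0 1;0 0 -0.001 0 0 0 1;0 0 -0.001 0 0 0 1;0 0 -0.001 0 0 0 1;0 0 -0.001 0 0 0 1;0 0 -0.02 0 0 0 1;0 0 -0.06 0 0 0 1;0 0 -0.1 0 0 0 1;0 0 -0.13 0 0 0 1;0 0 -0.13 0 0 0 1' && python3 - <<'E'
from geo import *
p=np.load("base.npy");to(pose2(p[:3],[(-.048,.022,.16)])[0],np.degrees(p[2])-90);s=bot.read_state();print(s["joint_positions"].round(1))
c=bot.capture("top")["color"];cv2.imwrite("pics/t2.png",cv2.resize(c[155:265,190:350][:,:,::-1],None,fx=5,fy=5,interpolation=cv2.INTER_CUBIC))
E
```

```text
time_s: 8.4
position: [0.5447, 0.1543, 0.1992]
tcp_rot: [[0.149, 0.989, 0.01], [0.989, -0.149, 0.001], [0.002, 0.01, -1.0]]
force: [0.5, -0.5, 0.3]
opening: 0.995
grasp_force: 0.0
t 8.4 shift [-0.0226 -0.1208  0.0379] turn [ 0.34 -0.56 90.18]
[ 4.5 27.1 92.5  0.  59.8 13.1]
```

```bash
python3 steer.py '0 -0.03 0 0 0 8 0;0 -0.06 0 0 0 16 0;-0.01 -0.09 0 0 0 24 0;-0.02 -0.12 0 0 0 32 0;-0.0226 -0.121 0 0 0 40 0;-0.0226 -0.121 0 0 0 48 0;-0.0226 -0.121 0 0 0 56 0;-0.0226 -0.121 0 0 0 64 0;-0.0226 -0.121 0 0 0 72 0;-0.0226 -0.121 0 0 0 80 0;-0.0226 -0.121 0 0 0 88 0;-0.0226 -0.121 0 0 0 90.2 0;-0.0226 -0.121 0 0 0 90.2 0;-0.0226 -0.121 0 0 0 90.2 0' && python3 - <<'E'
from geo import *
p=np.load("base.npy");to(pose2(p[:3],[(-.048,.022,.018)])[0],np.degrees(p[2])-90)
M,im=wristM();np.save("w3.npy",M);cv2.imwrite("pics/w3.png",im[:,:,::-1])
E
```

```text
time_s: 9.85
position: [0.4176, 0.1495, 0.1936]
tcp_rot: [[0.988, -0.152, -0.002], [-0.152, -0.988, -0.0], [-0.002, 0.001, -1.0]]
force: [0.2, 0.9, -0.2]
opening: 0.004
grasp_force: 0.0
t 9.85 shift [ 0.0049 -0.0013  0.1756] turn [0.04 0.14 0.02]
```

View pics/w3.png

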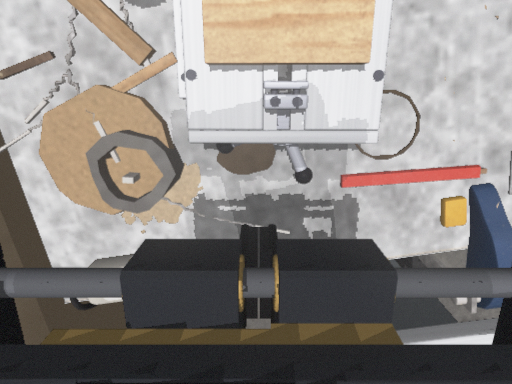

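The block lies square on the plate between jaw and fence, with its front edge at row 62 and the jaw face at about row 82. The knob ball is at (304,175). I lower the closed fingers beside it.

```bash
cat > feel.py <<'E'
from geo import *
p=np.load("base.npy");s=bot.read_state();R=Ro.from_euler("z",-p[2])
q=R.apply(s["position"]-np.r_[p[:2],0])*1e3;f=-R.apply(s["force"])
print("TCP base mm",q.round(1),"F on knob",f.round(1),"tau in/out",[(( (q[0]+a)*f[1]-(q[1]-15)*f[0])/1e3).round(3) for a in(9.5,-8)])
E
python3 steer.py '0.005 -0.001 0.05 0 0 0 0;0.005 -0.001 0.1 0 0 0 0;0.005 -0.001 0.14 0 0 0 0;0.005 -0.001 0.165 0 0 0 0;0.005 -0.001 0.176 0 0 0 0;0.005 -0.001 0.176 0 0 0 0;0.005 -0.001 0.176 0 0 0 0' && python3 feel.py && python3 steer.py '0 0.004 0 0 0 0 0;0 0.008 0 0 0 0 0;0 0.012 0 0 0 0 0;0 0.016 0 0 0 0 0;0 0.02 0 0 0 0 0;0 0.024 0 0 0 0 0' && python3 feel.py
```

```text
time_s: 10.6
position: [0.4241, 0.1499, 0.0191]
tcp_rot: [[0.988, -0.153, 0.001], [-0.153, -0.988, 0.0], [0.001, -0.0, -1.0]]
force: [0.1, 0.4, -0.2]
opening: 0.002
grasp_force: 0.0
TCP base mm [-46.2  22.2  19.1] F on knob [-0.  -0.4  0.2] tau in/out [np.float64(0.016), np.float64(0.023)]
time_s: 11.2
position: [0.4203, 0.1259, 0.0187]
tcp_rot: [[0.988, -0.153, 0.001], [-0.153, -0.988, 0.0], [0.001, -0.0, -1.0]]
force: [2.1, 4.6, 0.2]
opening: 0.003
grasp_force: 2.1
TCP base mm [-46.3  -2.1  18.7] F on knob [-1.4 -4.9 -0.2] tau in/out [np.float64(0.156), np.float64(0.242)]
```

```bash
python3 steer.py '0 0.004 0 0 0 0 0;0 0.008 0 0 0 0 0;0 0.012 0 0 0 0 0;0 0.016 0 0 0 0 0;0 0.02 0 0 0 0 0;0 0.022 0 0 0 0 0' && python3 feel.py && python3 steer.py '0 -0.01 0 0 0 0 0;0 -0.01 -0.05 0 0 0 0;0 -0.01 -0.09 0 0 0 0;0 -0.05 -0.1 0 0 0 0;0 -0.095 -0.1 0 0 0 0;0 -0.095 -0.1 0 0 0 0;0 -0.095 -0.1 0 0 0 0' && python3 - <<'E'
from geo import *
import feel
C=np.load("cams.npz");c={n:bot.capture(n)["color"] for n in("top","side")}
M,im=wristM();np.save("w4.npy",M);a=cv2.resize(im[:280,100:420],None,fx=1.6,fy=1.6)
cv2.imwrite("pics/k1.png",cv2.hconcat([a,cv2.resize(c["top"][205:265,205:245],(288,448),interpolation=cv2.INTER_CUBIC)])[:,:,::-1])
E
```

```text
time_s: 11.8
position: [0.4158, 0.1041, 0.0185]
tcp_rot: [[0.988, -0.153, -0.001], [-0.153, -0.988, 0.0], [-0.001, 0.0, -1.0]]
force: [0.0, 4.0, 0.4]
opening: 0.006
grasp_force: 1.6
TCP base mm [-47.4 -24.4  18.5] F on knob [ 0.6 -4.  -0.4] tau in/out [np.float64(0.172), np.float64(0.241)]
time_s: 12.5
position: [0.4306, 0.1992, 0.1185]
tcp_rot: [[0.989, -0.15, -0.0], [-0.15, -0.989, -0.001], [-0.0, 0.001, -1.0]]
force: [-0.4, 0.3, -0.6]
opening: 0.007
grasp_force: 0.0
TCP base mm [-47.3  71.9 118.5] F on knob [ 0.4 -0.2  0.6] tau in/out [np.float64(-0.015), np.float64(-0.011)]
```

View pics/k1.png

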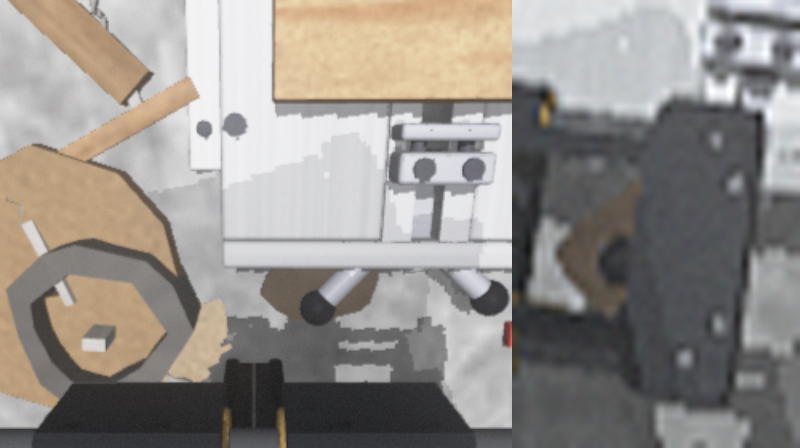

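Two arms now show in front, with balls at about (318,307) and (489,298). The fingers hang left of the left one, clear of the grey ring at about (195,330). Block front edge is at row 100 and jaw face at row 125.

```bash
python3 - <<'E'
from geo import *
p=np.load("base.npy");W=np.load("w4.npy");w=lambda q:(np.float64(q)+.5)/1.6-.5+[100,0]
def B(q,z):
    X=atz(W,w(q),z);return (np.c_[X,0*X[:,:1]]-np.r_[p[:2],0])@Ro.from_euler("z",-p[2]).as_matrix().T*1e3
b=B([(318,307),(489,298)],.03);print(b.round(1),np.degrees(np.arctan2(b[:,1],b[:,0]))%360)
print("ring",B([(195,330)],.0).round(1),B([(195,330)],.03).round(1))
print("block front",B([(275,100),(505,102)],.080).round(1),"jaw",B([(400,125),(498,125)],.082).round(1))
E
```

```text
[[-44.7  39.6   0. ]
 [-40.1 -44.4   0. ]] [138.45364555 227.90955678]
ring [[-67.5 104.3   0. ]] [[-56.8 100.8   0. ]]
block front [[ 47.3  64.    0. ]
 [ 46.7 -17.4   0. ]] jaw [[ 38.9  19.7   0. ]
 [ 38.9 -15.1   0. ]]
```

```bash
python3 steer.py '0 0 0.04 0 0 0 0;0 0 0.08 0 0 0 0;0 0 0.1 0 0 0 0;0 0 0.1 0 0 0 0;0 0.006 0.1 0 0 0 0;0 0.012 0.1 0 0 0 0;0 0.018 0.1 0 0 0 0;0 0.024 0.1 0 0 0 0;0 0.03 0.1 0 0 0 0;0 0.036 0.1 0 0 0 0;0 0.042 0.1 0 0 0 0;0 0.046 0.1 0 0 0 0;0 0.05 0.1 0 0 0 0' && python3 feel.py && python3 steer.py '0 0.004 0 0 0 0 0;0 0.008 0 0 0 0 0;0 0.012 0 0 0 0 0;0 0.016 0 0 0 0 0;0 0.02 0 0 0 0 0' && python3 feel.py;  python3 steer.py '0 0.004 0 0 0 0 0;0 0.008 0 0 0 0 0;0 0.012 0 0 0 0 0;0 0.015 0 0 0 0 0' && python3 feel.py
```

```text
time_s: 13.95
position: [0.4243, 0.1486, 0.0194]
tcp_rot: [[0.988, -0.153, 0.003], [-0.153, -0.988, 0.0], [0.003, -0.001, -1.0]]
force: [-0.7, 2.6, 0.3]
opening: 0.007
grasp_force: 1.3
TCP base mm [-45.8  21.   19.4] F on knob [ 1.1 -2.5 -0.3] tau in/out [np.float64(0.083), np.float64(0.126)]
time_s: 14.45
position: [0.4216, 0.1289, 0.0187]
tcp_rot: [[0.988, -0.153, 0.003], [-0.153, -0.988, 0.0], [0.003, -0.001, -1.0]]
force: [1.5, 5.5, 0.5]
opening: 0.009
grasp_force: 2.3
TCP base mm [-45.5   1.1  18.7] F on knob [-0.7 -5.7 -0.5] tau in/out [np.float64(0.195), np.float64(0.295)]
time_s: 14.85
position: [0.4181, 0.114, 0.0185]
tcp_rot: [[0.988, -0.153, -0.0], [-0.153, -0.988, 0.0], [-0.0, -0.0, -1.0]]
force: [0.7, 5.4, 0.5]
opening: 0.003
grasp_force: 1.8
TCP base mm [-46.6 -14.2  18.5] F on knob [ 0.1 -5.4 -0.5] tau in/out [np.float64(0.205), np.float64(0.3)]
```

```bash
python3 steer.py '0 0.003 0 0 0 0 0;0 0.006 0 0 0 0 0;0 0.008 0 0 0 0 0;0 0.01 0 0 0 0 0' && python3 feel.py; python3 steer.py '0 -0.01 0 0 0 0 0;0 -0.01 -0.05 0 0 0 0;0 -0.01 -0.09 0 0 0 0;0 -0.05 -0.1 0 0 0 0;0 -0.097 -0.1 0 0 0 0;0 -0.097 -0.1 0 0 0 0;0 -0.097 -0.1 0 0 0 0' && python3 - <<'E'
from geo import *
M,im=wristM();np.save("w5.npy",M);a=cv2.resize(im[:280,100:420],None,fx=1.6,fy=1.6)
cv2.imwrite("pics/k2.png",a[:,:,::-1])
E
```

```text
time_s: 15.25
position: [0.4161, 0.1042, 0.0185]
tcp_rot: [[0.988, -0.153, -0.001], [-0.153, -0.988, -0.0], [-0.001, 0.0, -1.0]]
force: [-0.3, 4.5, 0.1]
opening: 0.005
grasp_force: 1.6
TCP base mm [-47.2 -24.2  18.5] F on knob [ 1.  -4.4 -0.1] tau in/out [np.float64(0.206), np.float64(0.283)]
time_s: 15.95
position: [0.4309, 0.2012, 0.1186]
tcp_rot: [[0.989, -0.149, -0.0], [-0.149, -0.989, -0.001], [-0.0, 0.001, -1.0]]
force: [-0.2, -0.3, -1.2]
opening: 0.007
grasp_force: 0.0
```

View pics/k2.png

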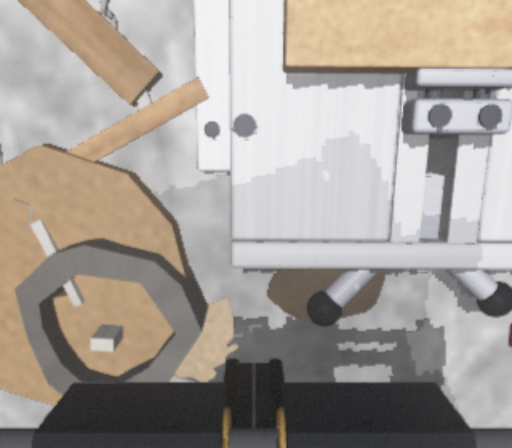

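The jaw (row ~68) now touches the block, which is still square. The next ball is at (325,307). I'll check the positions.

```bash
python3 - <<'E'
from geo import *
p=np.load("base.npy");W=np.load("w5.npy");w=lambda q:(np.float64(q)+.5)/1.6-.5+[100,0]
def B(q,z):
    X=atz(W,w(q),z);return (np.c_[X,0*X[:,:1]]-np.r_[p[:2],0])@Ro.from_euler("z",-p[2]).as_matrix().T*1e3
b=B([(325,307),(497,298)],.03);print(b.round(1),np.degrees(np.arctan2(b[:,1],b[:,0]))%360)
print("block front",B([(286,66),(505,68)],.080).round(1))
E
```

```text
[[-44.4  39.7   0. ]
 [-39.5 -44.9   0. ]] [138.21134032 228.6782143 ]
block front [[ 58.7  64.2   0. ]
 [ 58.3 -12.2   0. ]]
```

```bash
python3 steer.py '0 0 0.04 0 0 0 0;0 0 0.08 0 0 0 0;0 0 0.1 0 0 0 0;0 0 0.1 0 0 0 0;0 0.006 0.1 0 0 0 0;0 0.01 0.1 0 0 0 0;0 0.014 0.1 0 0 0 0;0 0.016 0.1 0 0 0 0;0 0.018 0.1 0 0 0 0;0 0.018 0.1 0 0 0 0' && python3 feel.py;python3 steer.py '0 0.001 0 0 0 0 0;0 0.002 0 0 0 0 0;0 0.003 0 0 0 0 0;0 0.003 0 0 0 0 0' && python3 feel.py
```

```text
time_s: 17.0
position: [0.4285, 0.1829, 0.0193]
tcp_rot: [[0.988, -0.154, 0.001], [-0.154, -0.988, 0.001], [0.0, -0.001, -1.0]]
force: [-2.2, 4.8, 1.6]
opening: 0.008
grasp_force: 1.7
TCP base mm [-46.9  55.5  19.3] F on knob [ 2.9 -4.4 -1.6] tau in/out [np.float64(0.044), np.float64(0.12)]
time_s: 17.4
position: [0.4262, 0.1804, 0.019]
tcp_rot: [[0.988, -0.154, -0.003], [-0.154, -0.988, 0.001], [-0.003, -0.001, -1.0]]
force: [-4.6, 7.7, 3.2]
opening: 0.01
grasp_force: 3.6
TCP base mm [-48.8  52.7  19. ] F on knob [ 5.7 -6.9 -3.2] tau in/out [np.float64(0.057), np.float64(0.178)]
```

```bash
python3 steer.py '0 0.001 0 0 0 0 0;0 0.002 0 0 0 0 0;0 0.002 0 0 0 0 0' >/dev/null; python3 feel.py; python3 steer.py '0 0.001 0 0 0 0 0;0 0.002 0 0 0 0 0;0 0.002 0 0 0 0 0' >/dev/null; python3 feel.py
```

```text
TCP base mm [-50.1  50.6  18.7] F on knob [ 5.1 -8.6 -1.8] tau in/out [np.float64(0.168), np.float64(0.318)]
TCP base mm [-50.8  48.4  18.5] F on knob [ 5.6 -7.6 -0.2] tau in/out [np.float64(0.129), np.float64(0.263)]
```

```bash
python3 steer.py '-0.002 0 0 0 0 0 0;-0.004 0 0 0 0 0 0;-0.004 0 0 0 0 0 0' >/dev/null; python3 feel.py; python3 steer.py '0 0.001 0 0 0 0 0;0 0.001 0 0 0 0 0' >/dev/null; python3 feel.py;  python3 steer.py '0 0 0 0 0 0 0;0 0 0 0 0 0 0' >/dev/null; python3 feel.py
```

```text
TCP base mm [-50.7  48.4  18.6] F on knob [ 0.9 -4.   1.3] tau in/out [np.float64(0.133), np.float64(0.203)]
TCP base mm [-51.7  47.1  18.6] F on knob [ 2.4 -4.4 -0.2] tau in/out [np.float64(0.107), np.float64(0.183)]
TCP base mm [-51.7  47.1  18.6] F on knob [ 3.2 -5.   0.3] tau in/out [np.float64(0.111), np.float64(0.199)]
```

```bash
cat >> feel.py <<'E'
by=(q[1]-24)/60;print("   delta",np.degrees(np.arcsin(by)).round(1),"tau ball",((-60*np.sqrt(1-by*by)*f[1]-(q[1]-15)*f[0])/1e3).round(3),"t",s["time_s"])
E
python3 steer.py '-0.001 0.001 0 0 0 0 0;-0.001 0.001 0 0 0 0 0' >/dev/null; python3 feel.py; python3 steer.py '-0.001 0.001 0 0 0 0 0;-0.001 0.001 0 0 0 0 0' >/dev/null; python3 feel.py;  python3 steer.py '-0.0005 0.001 0 0 0 0 0;-0.0005 0.001 0 0 0 0 0' >/dev/null; python3 feel.py
```

```text
TCP base mm [-52.5  46.   18.6] F on knob [ 2.3 -5.1  1.8] tau in/out [np.float64(0.147), np.float64(0.236)]
   delta 21.5 tau ball 0.212 t 18.9
TCP base mm [-53.3  45.   18.6] F on knob [ 3.2 -4.5  0.6] tau in/out [np.float64(0.103), np.float64(0.182)]
   delta 20.5 tau ball 0.159 t 19.1
TCP base mm [-54.   44.   18.5] F on knob [ 3.4 -4.7 -0.5] tau in/out [np.float64(0.11), np.float64(0.192)]
   delta 19.4 tau ball 0.166 t 19.3
```

```bash
python3 steer.py '-0.0005 0.001 0 0 0 0 0;-0.0005 0.001 0 0 0 0 0' >/dev/null; python3 feel.py; python3 steer.py '-0.0005 0.001 0 0 0 0 0;-0.0005 0.001 0 0 0 0 0' >/dev/null; python3 feel.py;  python3 steer.py '-0.0005 0.001 0 0 0 0 0;-0.0005 0.001 0 0 0 0 0' >/dev/null; python3 feel.py
```

```text
TCP base mm [-54.7  42.9  18.5] F on knob [ 2.2 -3.2 -1. ] tau in/out [np.float64(0.083), np.float64(0.139)]
   delta 18.4 tau ball 0.12 t 19.5
TCP base mm [-55.3  41.9  18.5] F on knob [ 2.7 -4.4  0. ] tau in/out [np.float64(0.13), np.float64(0.208)]
   delta 17.4 tau ball 0.181 t 19.7
TCP base mm [-55.9  40.9  18.5] F on knob [ 3.7 -3.8 -0.3] tau in/out [np.float64(0.083), np.float64(0.151)]
   delta 16.3 tau ball 0.126 t 19.9
```

```bash
for i in 1 2 3; do python3 steer.py '-0.0003 0.001 0 0 0 0 0;-0.0003 0.001 0 0 0 0 0' >/dev/null; python3 feel.py;done
```

```text
TCP base mm [-56.5  39.8  18.5] F on knob [ 3.6 -4.5  0.1] tau in/out [np.float64(0.125), np.float64(0.204)]
   delta 15.3 tau ball 0.174 t 20.1
TCP base mm [-56.9  38.8  18.5] F on knob [ 2.9 -4.   0. ] tau in/out [np.float64(0.12), np.float64(0.19)]
   delta 14.3 tau ball 0.163 t 20.3
TCP base mm [-57.2  37.8  18.5] F on knob [ 3.7 -3.4 -0.7] tau in/out [np.float64(0.078), np.float64(0.137)]
   delta 13.3 tau ball 0.114 t 20.5
```

```bash
for i in 1 2 3; do python3 steer.py '-0.0002 0.001 0 0 0 0 0;-0.0002 0.001 0 0 0 0 0' >/dev/null; python3 feel.py;done
```

```text
TCP base mm [-57.3  36.8  18.5] F on knob [ 3.1 -3.8  0. ] tau in/out [np.float64(0.115), np.float64(0.182)]
   delta 12.3 tau ball 0.157 t 20.7
TCP base mm [-57.5  35.8  18.5] F on knob [ 3.6 -3.7  0.3] tau in/out [np.float64(0.1), np.float64(0.164)]
   delta 11.3 tau ball 0.139 t 20.9
TCP base mm [-57.8  34.8  18.5] F on knob [ 3.7 -4.3  0.2] tau in/out [np.float64(0.134), np.float64(0.209)]
   delta 10.3 tau ball 0.18 t 21.1
```

```bash
for i in 1 2 3; do python3 steer.py '0 0.001 0 0 0 0 0;0 0.001 0 0 0 0 0' >/dev/null; python3 feel.py;done
```

```text
TCP base mm [-58.2  33.8  18.4] F on knob [ 3.9 -4.7 -0.8] tau in/out [np.float64(0.157), np.float64(0.24)]
   delta 9.4 tau ball 0.207 t 21.3
TCP base mm [-58.6  32.8  18.4] F on knob [ 5.9 -6.  -1.4] tau in/out [np.float64(0.192), np.float64(0.297)]
   delta 8.5 tau ball 0.253 t 21.5
TCP base mm [-59.   31.9  18.4] F on knob [ 4.2 -7.1 -1.3] tau in/out [np.float64(0.282), np.float64(0.407)]
   delta 7.5 tau ball 0.354 t 21.7
```

It has stiffened since about y=34. I'll hold and average the readings.

```bash
for i in 1 2 3 4 5; do python3 steer.py '0 0 0 0 0 0 0' >/dev/null; python3 feel.py;done
```

```text
TCP base mm [-59.   31.9  18.4] F on knob [ 5.6 -5.9 -1.3] tau in/out [np.float64(0.198), np.float64(0.302)]
   delta 7.5 tau ball 0.257 t 21.8
TCP base mm [-59.   31.9  18.4] F on knob [ 5.3 -6.7 -1.7] tau in/out [np.float64(0.245), np.float64(0.363)]
   delta 7.5 tau ball 0.312 t 21.9
TCP base mm [-59.   31.9  18.4] F on knob [ 4.  -5.7 -1.6] tau in/out [np.float64(0.217), np.float64(0.317)]
   delta 7.5 tau ball 0.274 t 22.0
TCP base mm [-59.   31.9  18.4] F on knob [ 6.4 -5.7 -0.7] tau in/out [np.float64(0.175), np.float64(0.275)]
   delta 7.5 tau ball 0.232 t 22.1
TCP base mm [-59.   31.8  18.4] F on knob [ 5.  -5.6 -1.5] tau in/out [np.float64(0.195), np.float64(0.294)]
   delta 7.5 tau ball 0.251 t 22.2
```

```bash
python3 steer.py '0 0.001 0 0 0 0 0;0 0.001 0 0 0 0 0' >/dev/null; python3 feel.py|tail -1; for i in 1 2 3 4 5; do python3 steer.py '0 0 0 0 0 0 0' >/dev/null; python3 feel.py;done
```

```text
delta 6.6 tau ball 0.327 t 22.4
TCP base mm [-59.3  30.9  18.4] F on knob [ 5.7 -7.3 -0.9] tau in/out [np.float64(0.273), np.float64(0.4)]
   delta 6.6 tau ball 0.344 t 22.5
TCP base mm [-59.3  30.9  18.4] F on knob [ 5.9 -6.8 -0.7] tau in/out [np.float64(0.243), np.float64(0.361)]
   delta 6.6 tau ball 0.309 t 22.6
TCP base mm [-59.2  30.9  18.4] F on knob [ 6.1 -7.5 -0.8] tau in/out [np.float64(0.275), np.float64(0.406)]
   delta 6.6 tau ball 0.349 t 22.7
TCP base mm [-59.2  30.9  18.4] F on knob [ 5.9 -7.5 -1.5] tau in/out [np.float64(0.279), np.float64(0.41)]
   delta 6.6 tau ball 0.353 t 22.8
TCP base mm [-59.3  30.9  18.4] F on knob [ 6.3 -7.3 -1.2] tau in/out [np.float64(0.261), np.float64(0.388)]
   delta 6.6 tau ball 0.332 t 22.9
```

```bash
python3 steer.py '0 0.0007 0 0 0 0 0;0 0.0007 0 0 0 0 0' >/dev/null; for i in 1 2 3 4 5; do python3 feel.py; python3 steer.py '0 0 0 0 0 0 0' >/dev/null; done
```

```text
TCP base mm [-59.5  30.3  18.4] F on knob [ 5.5 -8.3 -1.2] tau in/out [np.float64(0.329), np.float64(0.473)]
   delta 6.0 tau ball 0.409 t 23.1
TCP base mm [-59.5  30.2  18.4] F on knob [ 6.1 -7.7 -0.2] tau in/out [np.float64(0.291), np.float64(0.426)]
   delta 6.0 tau ball 0.365 t 23.2
TCP base mm [-59.5  30.3  18.4] F on knob [ 6.3 -6.7 -0.9] tau in/out [np.float64(0.239), np.float64(0.357)]
   delta 6.0 tau ball 0.304 t 23.3
TCP base mm [-59.5  30.2  18.4] F on knob [ 6.6 -7.5 -0.8] tau in/out [np.float64(0.274), np.float64(0.405)]
   delta 6.0 tau ball 0.346 t 23.4
TCP base mm [-59.5  30.2  18.4] F on knob [ 7.  -7.4 -1. ] tau in/out [np.float64(0.264), np.float64(0.394)]
   delta 6.0 tau ball 0.336 t 23.5
```

Firm at about 0.35 N m. I back off, rise and look.

```bash
python3 steer.py '0 -0.005 0 0 0 0 0;0 -0.015 0 0 0 0 0;0 -0.02 0 0 0 0 0;0 -0.02 -0.04 0 0 0 0;0 -0.02 -0.09 0 0 0 0;0 -0.02 -0.14 0 0 0 0;0 0.02 -0.19 0 0 0 0;0 0.03 -0.2 0 0 0 0;0 0.03 -0.2 0 0 0 0;0 0.03 -0.2 0 0 0 0' && python3 - <<'E'
from geo import *
M,im=wristM();c=bot.capture("side")["color"]
a=im[:288,100:420];a=cv2.resize(a,(400,360));b=cv2.resize(c[100:305,140:368],(400,360),interpolation=cv2.INTER_CUBIC)
cv2.imwrite("pics/f.png",np.hstack([a,b])[:,:,::-1])
E
```

```text
time_s: 24.6
position: [0.4112, 0.1299, 0.2188]
tcp_rot: [[0.988, -0.154, 0.001], [-0.154, -0.988, 0.0], [0.001, -0.0, -1.0]]
force: [-0.5, -0.0, 0.7]
opening: 0.004
grasp_force: 0.0
```

View pics/f.png

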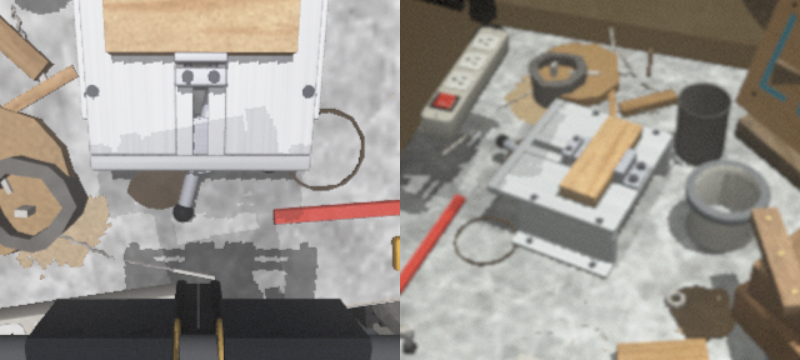

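The block is clamped square between the jaw (left view, row 55) and the fence. It is centred on the plate, and the bystanders haven't moved.

```bash
python3 -c "
from rig import bot
print(bot.hand_in())"
```

```text
the job is handed in; nothing more can be done
None
```

The larger pine offcut is lying flat on the plate, clamped square against the fence at about 0.35 N m on the knob, with the gripper clear and nothing else moved; the job was handed in at about 25 s.

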